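# Free the round-knobbed stamp block from the gluing jig

### The job

In the print studio the glue under two hand-stamp blocks has set. Swing the jig's hold-down bar right up until it stands upright and leave it there, then slide the block with the round knob along its lane, without lifting it off the board, until it lies wholly on the jig's dark steel plate, and let go. Leave the other block, with the oblong grip, where it is.

Things in the scene. Friction and masses are not known exactly. Their poses are not given: they have to be found in the camera images.
- jig: Fixed plywood jig 290 x 240 x 18 mm; origin: centre of its underside; +x to the hinge end, -x to the plate end. Two lanes along x, centred at y = +62 and -62, 74 mm wide between guide strips 8 mm high. Dark steel plate, flush, at x = -140 to -20, full width. The bar crosses the lanes at x = 30 on arms at y = +-103, from hinge posts 40 mm high at x = 125, y = +-112. Bare between lanes.
- bar (a joint): Hold-down bar's angle, rad: 0 to 0.06 at the start (just over the blocks), 1.57 upright, stop at 1.75. Hinge axis: the jig's y axis at jig x = 125, z = 47 mm; the bar is 95 mm from it: at angle a at jig x = 125 - 95 cos a, z = 47 + 95 sin a mm (up and towards the hinge end). The stiff hinge stays where it is left; about 4 N at the bar lifts it.
- bar_grip (a point): Middle of the steel hold-down bar (12 mm thick), at jig y = 0 between the lanes: a dark rubber sleeve 16 mm in diameter, 44 mm long, that spins freely on the bar, so it can be pinched from above (closing along the jig's x) and led round the arc without turning the hand. Bar down: 29 mm above the board. The point's y runs along the bar.
- round_grip (a point): Mid-height centre of the round wooden knob (diameter 30, 46 mm tall) of the loose block to slide out, 0.18 kg, in either lane. Wooden base 90 x 70 x 22 mm, axes as the jig's; the point is 45 mm above its underside and 28 mm from its centre towards -x. A cleat 22 mm tall, 22 mm from the centre towards +x, catches behind the bar. Base centre starts under the bar. Mid-plate: knob at jig x = -108.
- oblong_grip (a point): Mid-height centre of the oblong wooden grip (16 mm along the lane, 56 mm across it, 46 mm tall) of the other block, which lies in the other lane and must stay; the block is otherwise the same, with the same base, cleat and offsets, as the round-knobbed one.

How it is judged (in metres and radians):
On the way:
1. the bar is swung up to stand upright (past 1.3 rad) while the round-knobbed block is still in its starting place (within 20 mm) (value of joint bar above 1.3 rad and distance of round_grip from where it was at the start of the episode below 0.02 m), for 0.2 s.
At the end, for the whole second after the job is handed in: The bar stands upright (past 1.3 rad); the round-knobbed block lies flat on the board between its guides, within 10 degrees of the lane, its base on the dark steel plate (centred to within 18 mm along the lane); the other block is within 15 mm of where it began (value of joint bar above 1.3 rad and x of round_grip in the frame of jig between -0.126 and -0.09 m and y of round_grip in the frame of jig between -0.072 and 0.072 m and z of round_grip in the frame of jig below 0.068 m and angle between the x axis of round_grip and the x axis of jig, either way round below 0.17 rad and angle between round_grip's own z axis and vertical below 0.1 rad and distance of oblong_grip from where it was at the start of the episode below 0.015 m); the robot touches nothing.
It fails at once if the round-knobbed block is lifted off the board (by more than 20 mm) (z of round_grip in the frame of jig above 0.083 m).
It fails at once if the block with the oblong grip is shifted by more than 15 mm (distance of oblong_grip from where it was at the start of the episode above 0.015 m).
It also fails if it takes over 51 s, if anything falls off the work surface, if the arm or the gripper's body presses on something with over 40 N, if the wrist force passes 120 N, or if a joint passes its speed limit or range.

### The arm

A 6-joint arm with a two-finger parallel gripper is mounted at the origin on the work surface. World frame = base frame: x ahead of the robot, y to its left, z up, the work surface at z = 0. Lengths are in m, angles in degrees, forces in N, time in s.
With the tool pointing down it reaches from about 0.25 to 0.725 m from the base axis. Payload 9.7 kg.
Tool frame: the origin (TCP) lies midway between the tips of the shut fingers; the grasp point (between the pads) lies 19 mm behind it (grip_point_offset is the distance from the TCP to the grasp point, in m); y points along the fingers, z is the direction in which the jaws open and shut, and the axes are right-handed (so a half turn about y gives the same grasp; the last joint's range is limited). The gripper opens to 85 mm and grips with 20 to 120 N. Pads are 22 mm wide; open, the fingers measure 114 mm over their backs; the gripper's body (76 mm by 85 mm) begins 54 mm behind the grasp point. The pads swing forward as they close: fully open they stand 13 mm farther back than shut.
Start: joints at [-71.906, 4.979, 10.078, 95.1, 0, 90], TCP at [0.171, -0.523, 0.231] pointing down, gripper open.
Joint ranges: [-179.16, 179.16], [-48.56, 103.87], [-65.8, 70.77], [-126.05, 130.52], [-82.76, 87.17], [-180, 180]. Speed limits (degrees/s): [127.2, 127.2, 147.25, 180, 180, 180].

### API

Orientations are given as [roll, pitch, yaw] about the fixed x, y, z axes, in that order (R = Rz(yaw) Ry(pitch) Rx(roll)).
In Python, from workcell import get_obs, camera, job_done, grip_point_offset gives the robot as it stands.
- The arm moves only by the tool move_arm, never from a script. Its argument "deltas" is a list that holds one entry, the list of rows, each a list of 4 numbers: the shift along the tool's x, y, z in m, then the turn about the tool's y in degrees. A call has 1 to 5 rows; each row is the pose to reach, as a shift and turn from the pose commanded when the call began, along the tool's axes at that moment; what a row does not reach only later rows make up. A row lasts 1/10 s, in which the tool goes at most 50 mm and 8.59 degrees, less where a joint would pass 70% of its speed; a pose out of reach is approached as far as the arm can. A call with a gripper value outside its range is refused whole. "claw" is the finger opening in m, from 0 to 0.0854, set as the call begins (left out, the last holds). The fingers move at their own pace and stop on an object; "newtons" is the grip in N (left out, the last holds). Time passes only in rows, so rows that repeat a pose let the fingers close. It gives the time, the measured TCP pose, the force and the opening at its end, in the units of the state.
- get_obs(): the state, without advancing time (a new reading comes with each control period).
- camera(name): name is "side" or "top"; returns a dict with "color" (384x512x3 uint8, blue, green, red), "range_z" (384x512 float32, m along the optical axis (not along the pixel's ray), 0 where there is no reading), "fx", "fy", "cx", "cy" (pixels), "k1" (the pictures are not rectified: a ray, as slopes to the right and down, at radius r is drawn at 1 + k1 r^2 times it, then the intrinsics apply), "T" (4x4, takes a point from camera to world coordinates). Camera axes: x right, y down, z forward; pixel columns grow to the right and rows downward; lengths in m; the calibration is good to about 2 mm. A picture is of the moment at which its call begins.
- job_done(): hands the job in, once; it reports no verdict.
The state is a dict: "time": time; "q": joint angles; "qd": joint speeds; "joint_efforts": joint torques, N m; "ee_pos": TCP position; "tcp_rot": TCP orientation; "wrist_force": force on the tool from outside, world axes, zero at the start; "torque": the same for the moment, N m; "opening": finger opening in m.
Only numpy, scipy, OpenCV 4.12 (cv2) and the standard library are available. Lean on these libraries where they do the work, as an engineer would, in place of code of your own. Each camera call takes 0.05 s, during which the arm holds its last target. There are 200 camera calls.

## Working session

There is one attempt and no reset: what is moved stays moved. The work goes in short steps, Python scripts to look and compute and a tool call to move; the robot and the scene stay as the last step left them, time stands still between calls to the robot, and variables do not carry over. Pictures are saved under pics/ and viewed, about 8 in all and at most 12, crops included, and the job is handed in when it is done.

Besides the shell and the picture viewer there is one more tool, called after "Request:" as name(argument=value, ...), one argument or row to a line, values as JSON. move_arm: Moves the arm, as the interface text tells. Its arguments: {"type":"object","properties":{"deltas":{"type":"array"},"claw":{"type":"number"},"newtons":{"type":"number"}},"required":["deltas"]}

```bash
mkdir -p pics; cat > h.py <<'E'
import numpy as np, cv2
from workcell import get_obs, camera, job_done, grip_point_offset
def snap(n,f):
    c=camera(n); cv2.imwrite(f'pics/{f}.png',c['color']); np.savez(f'pics/{f}.npz',**c); return c
def load(f): return dict(np.load(f'pics/{f}.npz'))
def rays(c,u,v):
    u=np.asarray(u,float);v=np.asarray(v,float)
    a=(u-c['cx'])/c['fx'];b=(v-c['cy'])/c['fy'];x,y=a,b
    for _ in range(10):
        s=1+c['k1']*(x*x+y*y);x,y=a/s,b/s
    return np.stack([x,y,np.ones_like(x)],-1)
def onplane(c,u,v,z):
    d=rays(c,u,v)@c['T'][:3,:3].T;o=c['T'][:3,3]
    return o+d*((z-o[2])/d[...,2])[...,None]
def depthpts(c):
    v,u=np.mgrid[:384,:512];return (rays(c,u,v)*c['range_z'][...,None])@c['T'][:3,:3].T+c['T'][:3,3]
E
python3 - <<'E'
from h import *
for n in('top','side'):
    c=snap(n,n+'0');print(n,c['T'].round(3).tolist(),c['fx'],c['k1'])
o=get_obs();print(o['tcp_rot'],o['ee_pos'],o['opening'],grip_point_offset)
cv2.imwrite('pics/both0.png',cv2.resize(np.vstack([cv2.imread('pics/top0.png'),cv2.imread('pics/side0.png')]),None,fx=.78,fy=.78))
E
```

```text
top [[-0.011, -0.986, 0.168, 0.456], [-1.0, 0.014, 0.019, -0.047], [-0.021, -0.168, -0.986, 0.721], [0.0, 0.0, 0.0, 1.0]] 461.9581226486335 0.05687248034892774
side [[0.993, -0.058, 0.107, 0.496], [-0.121, -0.563, 0.817, -0.587], [0.013, -0.824, -0.566, 0.443], [0.0, 0.0, 0.0, 1.0]] 440.88952839582373 -0.17526919061124174
[-9.00707116e+01 -7.38190648e-04 -1.61905151e+02] [ 0.17074054 -0.52259471  0.23063494] 0.08526145697565936 0.0187
```

View pics/top0.png

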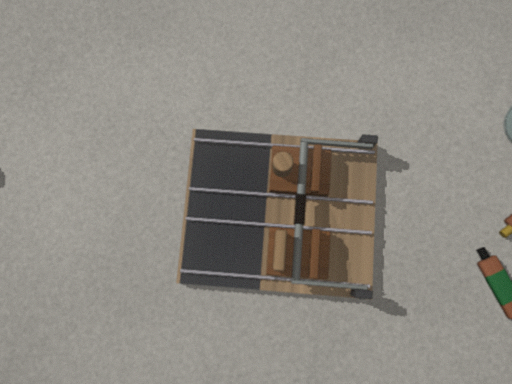

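View pics/side0.png

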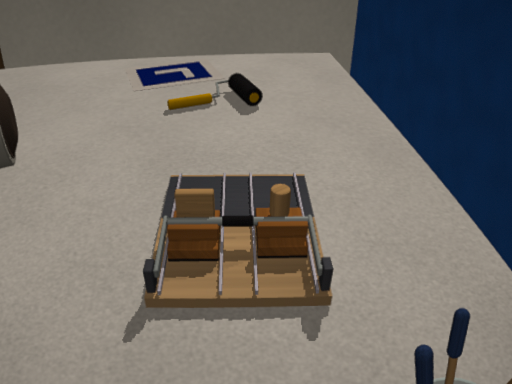

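The top view has the dark plate on the left (world +y) and the hinge on the right at columns 360-378. The round knob is at (283,160), the rubber sleeve at (300,209) and the oblong grip at (280,250). So jig +x is about world -y, and the round block lies in the jig's +y lane. The side view agrees, with the knob at (280,190).

```bash
python3 - <<'E'
from h import *
c=load('top0');P=depthpts(c);ok=c['range_z']>0
print('table z',np.median(P[:100,150:400,2]))
m=(ok&(P[...,2]>.009)&(P[...,2]<.03)).astype(np.uint8)
m[:, :150]=0;m[:,400:]=0
m=cv2.morphologyEx(m,cv2.MORPH_CLOSE,np.ones((9,9)))
k=max(cv2.findContours(m,0,2)[0],key=cv2.contourArea)
v=k[:,0,:];W=onplane(c,v[:,0],v[:,1],.018)[:,:2].astype(np.float32)
r=cv2.minAreaRect(W);print('rect',r,cv2.boxPoints(r).tolist())
# corners eyed
C=onplane(c,[194,378,371,180],[130,135,297,283],.018);print('eyed',C[:,:2].round(3).tolist())
# tall things: knob
def blob(u0,u1,v0,v1,z0,z1):
    q=P[v0:v1,u0:u1].reshape(-1,3);q=q[(q[:,2]>z0)&(q[:,2]<z1)];return q
for n,a in dict(knob=(265,300,140,180),obl=(265,295,225,280)).items():
    q=blob(*a,.075,.1);print(n,len(q),q.mean(0),q.max(0),q.min(0))
h=cv2.cvtColor(c['color'],cv2.COLOR_BGR2HSV)
s=np.zeros((384,512),bool);s[185:232,285:318]=c['color'][185:232,285:318].max(-1)<45
vv,uu=np.nonzero(s);print('sleeve',len(uu),uu.mean(),vv.mean(),uu.min(),uu.max(),vv.min(),vv.max(),onplane(c,uu.mean(),vv.mean(),.047),np.median(P[s],0))
for v in range(145,285,12):
    q=P[v,290:312];print(v,(q[:,2]*1000).astype(int).tolist())
E
```

```text
table z 0.0006918450371666829
rect ((0.5428822636604309, -0.06570132076740265), (0.2909914553165436, 0.240966334939003), 84.9073486328125) [[0.4099595546722412, -0.19992782175540924], [0.6499747037887573, -0.2213175743818283], [0.6758049726486206, 0.06852518022060394], [0.4357898235321045, 0.08991493284702301]]
eyed [[0.673, 0.065], [0.659, -0.223], [0.413, -0.199], [0.436, 0.083]]
knob 358 [ 0.60341004 -0.07017365  0.08581727] [ 0.62024569 -0.05618662  0.09024255] [ 0.59007228 -0.08460627  0.0750742 ]
obl 478 [ 0.48071732 -0.06398201  0.08637385] [ 0.50902678 -0.05506106  0.0896999 ] [ 0.45352229 -0.07382031  0.07572076]
sleeve 240 300.00416666666666 208.2125 295 310 194 223 [ 0.54216016 -0.09663922  0.047     ] [ 0.54101669 -0.09564926  0.05895243]
145 [27, 27, 27, 26, 22, 27, 29, 26, 27, 26, 54, 57, 56, 57, 58, 58, 55, 54, 20, 19, 18, 16]
157 [87, 86, 40, 40, 39, 39, 40, 40, 42, 55, 56, 57, 57, 57, 59, 56, 59, 41, 40, 43, 39, 41]
169 [70, 40, 42, 40, 40, 41, 40, 39, 53, 55, 57, 56, 55, 57, 58, 55, 38, 41, 39, 41, 41, 50]
181 [39, 39, 40, 40, 42, 40, 39, 52, 55, 56, 56, 58, 57, 58, 55, 53, 42, 40, 40, 39, 45, 61]
193 [22, 20, 25, 26, 25, 26, 29, 54, 55, 58, 59, 57, 57, 55, 55, 35, 36, 36, 36, 37, 36, 40]
205 [19, 19, 17, 17, 51, 54, 57, 57, 58, 59, 59, 58, 59, 58, 55, 18, 19, 17, 18, 18, 16, 18]
217 [20, 18, 19, 19, 57, 58, 58, 59, 60, 60, 62, 59, 59, 58, 53, 19, 19, 18, 18, 17, 17, 18]
229 [41, 38, 40, 38, 52, 55, 55, 57, 56, 57, 57, 57, 53, 40, 39, 37, 39, 40, 38, 18, 17, 49]
241 [41, 39, 41, 41, 56, 55, 57, 55, 57, 56, 56, 54, 41, 44, 41, 40, 38, 40, 40, 42, 51, 60]
253 [40, 39, 41, 55, 720, 55, 57, 55, 58, 55, 56, 42, 42, 40, 41, 40, 41, 42, 41, 46, 60, 60]
265 [41, 41, 53, 55, 57, 56, 57, 58, 57, 56, 39, 42, 41, 42, 39, 41, 41, 40, 41, 39, 57, 62]
277 [17, 53, 56, 57, 56, 58, 57, 59, 58, 55, 53, 17, 18, 18, 39, 39, 38, 39, 40, 47, 62, 61]
```

Request:
move_arm(
  deltas=[
    [[-0.041,0,-0.025,5],[-0.082,0,-0.05,10],[-0.123,0,-0.075,15],[-0.164,0,-0.1,20],[-0.205,0,-0.125,23.2]],
  ],
  claw=0.06,
)

```text
time: 0.6
ee_pos: [0.3276, -0.3387, 0.231]
tcp_rot: [-90.0, -0.0, 174.7]
wrist_force: [0.1, -1.2, 0.5]
opening: 0.0599
```

Request:
move_arm(
  deltas=[
    [[-0.027,0.01,-0.037,0],[-0.054,0.02,-0.074,0],[-0.081,0.03,-0.111,0],[-0.108,0.04,-0.148,0],[-0.135,0.05,-0.185,0]],
  ],
)

```text
time: 1.1
ee_pos: [0.4786, -0.1663, 0.1807]
tcp_rot: [-90.0, -0.0, 174.9]
wrist_force: [1.1, -1.1, -0.7]
opening: 0.0596
```

Request:
move_arm(
  deltas=[
    [[-0.028,0.01,-0.039,0],[-0.057,0.02,-0.077,0],[-0.057,0.05,-0.077,0],[-0.057,0.07,-0.077,0],[-0.057,0.07,-0.077,0]],
  ],
)

```text
time: 1.6
ee_pos: [0.5398, -0.0957, 0.1078]
tcp_rot: [-90.0, -0.3, 174.9]
wrist_force: [0.2, 0.8, 0.5]
opening: 0.06
```

```bash
python3 - <<'E'
from h import *
o=get_obs();print(o['ee_pos'],o['tcp_rot'])
a=snap('side','side1')['color'][120:320,100:360];b=snap('top','top1')['color'][100:320,150:410]
b=b[:200]
cv2.imwrite('pics/v1.png',cv2.resize(np.hstack([a,b]),(800,308)))
E
```

```text
[ 0.53980633 -0.09567109  0.10783641] [-90.02643064  -0.32943211 174.94630911]
```

View pics/v1.png

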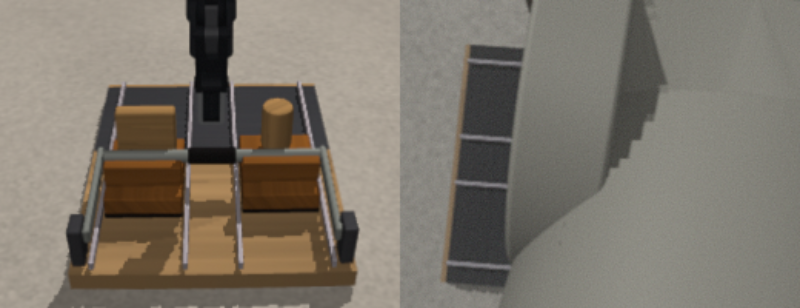

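In the side crop, the hand is centred at column 211, directly over the sleeve at (211,155), and clear of both blocks. The arm hides the scene from the top camera. I'll descend and pinch.

Request:
move_arm(
  deltas=[
    [[0,0.03,0,0],[0,0.055,0,0],[0,0.07,0,0],[0,0.076,0,0],[0,0.076,0,0]],
  ],
)

```text
time: 2.2
ee_pos: [0.5415, -0.0966, 0.0356]
tcp_rot: [-90.0, 0.0, 174.9]
wrist_force: [-0.2, 0.7, 1.2]
opening: 0.06
```

Request:
move_arm(
  deltas=[
    [[0,0,0,0],[0,0,0,0],[0,0,0,0],[0,0,0,0],[0,0,0,0]],
  ],
  claw=0.005,
  newtons=40,
)

```text
time: 2.7
ee_pos: [0.5419, -0.0965, 0.0358]
tcp_rot: [-90.0, 0.1, 174.9]
wrist_force: [1.9, 0.3, 1.3]
opening: 0.0146
```

```bash
python3 - <<'E'
from h import *
o=get_obs();print(o['ee_pos'],o['tcp_rot'],o['opening'],o['wrist_force'])
a=snap('side','side2')['color'][120:320,100:360]
cv2.imwrite('pics/v2.png',cv2.resize(a,(650,500)))
E
```

```text
[ 0.54190454 -0.09650079  0.03579063] [-8.99960910e+01  6.91062869e-02  1.74894778e+02] 0.01464016594211825 [1.91036265 0.28177472 1.26292362]
```

View pics/v2.png

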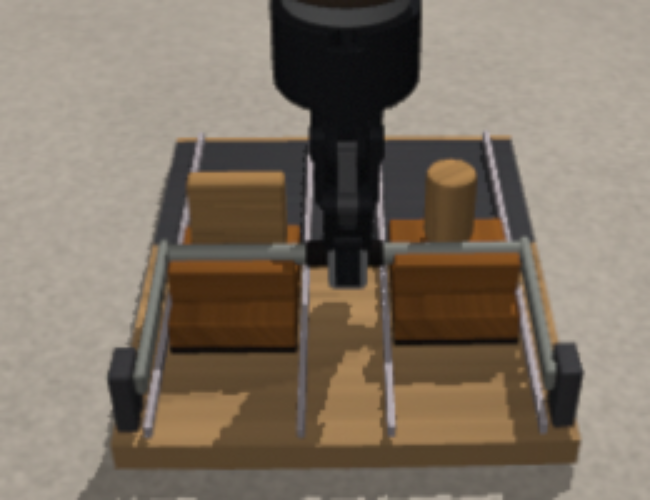

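The side crop shows the pads closed on the sleeve at (347,255), with a 14.6 mm opening, and neither block disturbed. Next I lead the bar along its arc.

Request:
move_arm(
  deltas=[
    [[0.0,-0.0066,0.0004,0],[0,-0.016,0.0019,0],[0,-0.0252,0.0042,0],[0,-0.0341,0.0075,0],[0,-0.0427,0.0116,0]],
  ],
)

```text
time: 3.25
ee_pos: [0.5407, -0.1082, 0.0783]
tcp_rot: [-90.0, 0.0, 174.9]
wrist_force: [5.7, -1.4, -4.7]
opening: 0.0146
```

Request:
move_arm(
  deltas=[
    [[0,-0.0081,0.005,0],[0,-0.0157,0.0107,0],[0,-0.0226,0.0172,0],[0,-0.0289,0.0243,0],[0,-0.0344,0.032,0]],
  ],
)

```text
time: 3.75
ee_pos: [0.5378, -0.1401, 0.1125]
tcp_rot: [-90.0, 0.0, 174.9]
wrist_force: [5.2, -0.3, -6.4]
opening: 0.0145
```

Request:
move_arm(
  deltas=[
    [[0,-0.0047,0.0083,0],[0,-0.0086,0.0169,0],[0,-0.0116,0.0259,0],[0,-0.0137,0.0352,0],[0,-0.0148,0.0446,0]],
  ],
)

```text
time: 4.25
ee_pos: [0.5339, -0.1843, 0.1272]
tcp_rot: [-90.1, 0.0, 174.9]
wrist_force: [6.0, 1.7, -5.0]
opening: 0.0143
```

Request:
move_arm(
  deltas=[
    [[0,-0.0002,0.0067,0],[0,-0.0002,0.0095,0],[0,-0.0002,0.0095,0],[0,-0.0002,0.0095,0]],
  ],
)

```text
time: 4.65
ee_pos: [0.533, -0.1941, 0.1274]
tcp_rot: [-90.0, 0.0, 174.9]
wrist_force: [5.4, -2.5, -2.6]
opening: 0.0144
```

```bash
python3 - <<'E'
from h import *
a=snap('side','side3')['color'][100:320,100:360]
cv2.imwrite('pics/v3.png',cv2.resize(a,(650,550)))
E
```

```text
(no output)
```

View pics/v3.png

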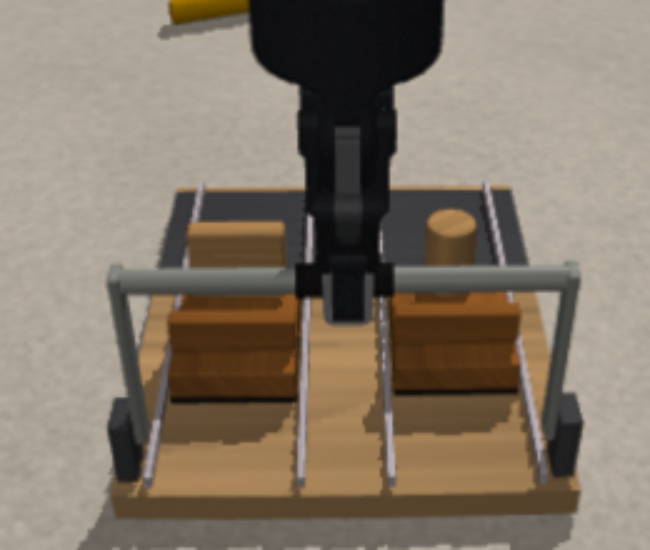

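The bar now stands upright, crossing at row 278, and both blocks are still in place. I'll release it and rise.

Request:
move_arm(
  deltas=[
    [[0,0,0,0],[0,0,0,0],[0,0,0,0],[0,-0.01,0,0],[0,-0.025,0,0]],
  ],
  claw=0.048,
)

```text
time: 5.2
ee_pos: [0.5322, -0.1936, 0.1528]
tcp_rot: [-90.0, -0.1, 174.9]
wrist_force: [-0.3, 0.7, -0.3]
opening: 0.0482
```

Request:
move_arm(
  deltas=[
    [[0,-0.03,0,0],[0,-0.05,0,0],[-0.015,-0.05,-0.032,0],[-0.033,-0.05,-0.075,0],[-0.048,-0.05,-0.105,0]],
  ],
)

```text
time: 5.7
ee_pos: [0.5908, -0.0917, 0.2044]
tcp_rot: [-90.0, 0.1, 174.9]
wrist_force: [0.7, -1.3, -1.0]
opening: 0.0479
```

Request:
move_arm(
  deltas=[
    [[-0.012,0,-0.025,0],[-0.012,0.03,-0.025,0],[-0.012,0.06,-0.025,0],[-0.012,0.085,-0.025,0],[-0.012,0.085,-0.025,0]],
  ],
)

```text
time: 6.2
ee_pos: [0.6027, -0.0693, 0.1151]
tcp_rot: [-90.0, -0.3, 174.9]
wrist_force: [0.0, 0.4, -1.0]
opening: 0.0482
```

```bash
python3 - <<'E'
from h import *
o=get_obs();print(o['ee_pos'],o['tcp_rot'],o['opening'],o['wrist_force'])
a=snap('side','side4')['color'][100:320,100:360]
cv2.imwrite('pics/v4.png',cv2.resize(a,(650,550)))
E
```

```text
[ 0.60268163 -0.06932476  0.11510265] [-90.00672862  -0.25766135 174.90648385] 0.04818899234887245 [ 0.02523899  0.3800974  -1.00223313]
```

View pics/v4.png

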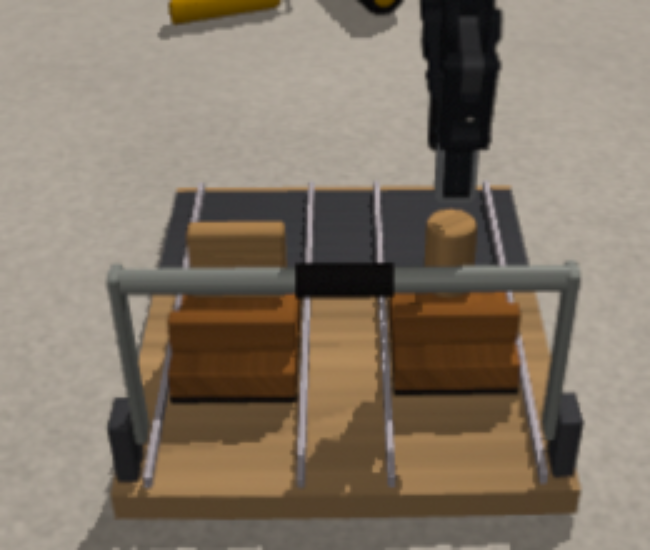

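The hand at (457,195) is above the knob at (451,222), and the bar has stayed upright after release. Descending to grip the knob.

Request:
move_arm(
  deltas=[
    [[0,0.015,0,0],[0,0.03,0,0],[0,0.045,0,0],[0,0.058,0,0],[0,0.058,0,0]],
  ],
)

```text
time: 6.75
ee_pos: [0.6027, -0.0695, 0.0567]
tcp_rot: [-90.0, -0.2, 174.9]
wrist_force: [-0.3, -0.0, -0.0]
opening: 0.048
```

Request:
move_arm(
  deltas=[
    [[0,0,0,0],[0,0,0,0],[0,0,0,0],[0,0,0,0],[0,0,0,0]],
  ],
  claw=0.02,
  newtons=25,
)

```text
time: 7.25
ee_pos: [0.6042, -0.0696, 0.0597]
tcp_rot: [-90.0, 0.0, 174.9]
wrist_force: [0.2, -0.2, -0.9]
opening: 0.0292
```

Request:
move_arm(
  deltas=[
    [[0,0,-0.008,0],[0,0,-0.02,0],[0,0,-0.032,0],[0,0,-0.044,0],[0,0,-0.056,0]],
  ],
)

```text
time: 7.75
ee_pos: [0.6079, -0.0315, 0.0595]
tcp_rot: [-90.8, -0.0, 176.7]
wrist_force: [-3.2, -2.4, 2.3]
opening: 0.0289
```

Request:
move_arm(
  deltas=[
    [[0,0,-0.012,0],[0,0,-0.024,0],[0,0,-0.036,0],[0,0,-0.045,0],[0,0,-0.051,0]],
  ],
)

```text
time: 8.25
ee_pos: [0.6097, -0.0036, 0.0597]
tcp_rot: [-91.7, -0.1, 178.9]
wrist_force: [-1.1, -2.1, 0.6]
opening: 0.0291
```

```bash
python3 - <<'E'
from h import *
o=get_obs();p=o['ee_pos'];d=p[:2]-[.5429,-.0657];print(p,o['opening'],o['wrist_force'],'jig',d@[-.0891,-.996],d@[.996,-.0891])
a=snap('side','side5')['color'][100:320,100:360]
cv2.imwrite('pics/v5.png',cv2.resize(a,(650,550)))
E
```

```text
[ 0.60965784 -0.00364518  0.05972893] 0.029102803848792002 [-1.05144114 -2.12068087  0.56919141] jig -0.06775472221148189 0.06096172860375891
```

View pics/v5.png

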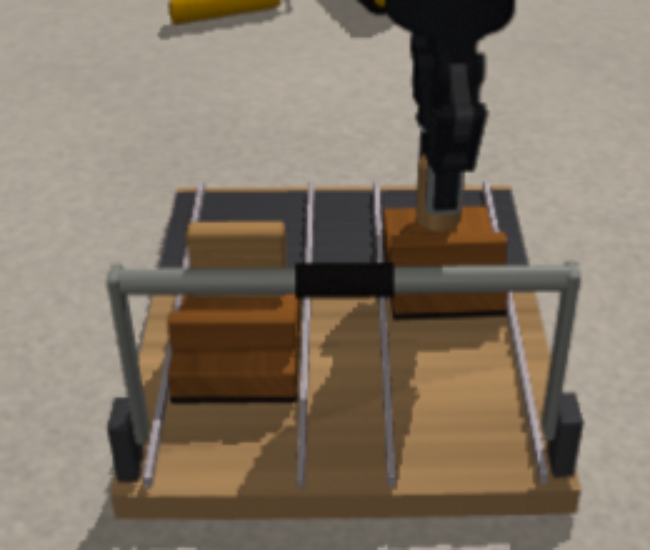

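The block is sliding in its lane, with the knob now at (440,205), and the bar is still up. But the tool lags and tilts, so I'll check the joints.

```bash
python3 - <<'E'
from h import *
o=get_obs();print(np.round(o['q'],1),np.round(o['qd'],1),np.round(o['joint_efforts'],1),o['tcp_rot'],o['torque'])
E
```

```text
[ -1.1  13.3   0.5  77.3   1.7 180. ] [-0.3 -0.1  0.  -0.4  0.1  0.1] [  1.  -60.8  47.1  -1.    1.   -0.3] [-9.17498199e+01 -8.42367822e-02  1.78932336e+02] [-0.75417275  0.68747823 -0.29665248]
```

Request:
move_arm(
  deltas=[
    [[0,0,0,0],[0,0,0,0],[0,0,0,0]],
  ],
)

```text
time: 8.6
ee_pos: [0.6102, -0.0033, 0.0601]
tcp_rot: [-91.8, -0.1, 178.9]
wrist_force: [-4.4, 0.4, 2.3]
opening: 0.0293
```

```bash
python3 - <<'E'
from h import *
o=get_obs();print(np.round(o['q'],1),np.round(o['qd'],1),o['ee_pos'],o['tcp_rot'],o['wrist_force'])
E
```

```text
[ -1.1  13.3   0.5  77.3   1.8 179.9] [-0.1 -0.1  0.1 -0.   0.1  0. ] [ 0.61021691 -0.00330417  0.06010304] [-9.17891322e+01 -5.37126993e-02  1.78906872e+02] [-4.41213852  0.38401409  2.27547085]
```

Joint 6 is at its +180° limit, which explains the tilt. I'll let go, rise, turn the hand back 30° (the knob is round) and regrip.

Request:
move_arm(
  deltas=[
    [[0,0,0,0],[0,0,0,0],[0,0,0,0],[0,-0.02,0,0],[0,-0.05,0,0]],
  ],
  claw=0.048,
)

```text
time: 9.1
ee_pos: [0.6095, -0.0051, 0.1088]
tcp_rot: [-91.8, -0.2, 178.9]
wrist_force: [-0.6, 0.7, 0.1]
opening: 0.048
```

Request:
move_arm(
  deltas=[
    [[0,0,0,-7],[0,0,0,-14],[0,0,0,-22],[0,0,0,-30],[0,0,0,-30]],
  ],
)

```text
time: 9.6
ee_pos: [0.6106, -0.0051, 0.1101]
tcp_rot: [-91.5, 0.9, -151.0]
wrist_force: [-0.3, -0.5, -0.9]
opening: 0.0482
```

```bash
python3 - <<'E'
from h import *
o=get_obs();p=o['ee_pos'];d=p[:2]-[.5429,-.0657];print(np.round(o['q'],1),p,o['tcp_rot'],o['opening'],'jig',d@[-.0891,-.996],d@[.996,-.0891])
c=snap('side','side6');P=depthpts(c)
m=(P[...,2]>.078)&(P[...,2]<.1);m[:150]=m[:150];m[:, :230]=False;m[:,330:]=False
m&=(c['color'][...,2]>c['color'][...,0]+25)
q=P[m];print(len(q),q.mean(0),q.min(0),q.max(0))
cv2.imwrite('pics/v6.png',cv2.resize(c['color'][100:320,100:360],(650,550)))
E
```

```text
[ -1.3  12.6   5.2  82.6   1.8 149.7] [ 0.61062881 -0.00510155  0.1101114 ] [ -91.5233088     0.87595837 -150.98610515] 0.04820883361793464 jig -0.0663906926038834 0.06205857323042129
222 [ 0.61058728 -0.01982068  0.08434437] [ 0.59579773 -0.20280223  0.07800581] [0.63128362 0.00762702 0.09365809]
```

View pics/v6.png

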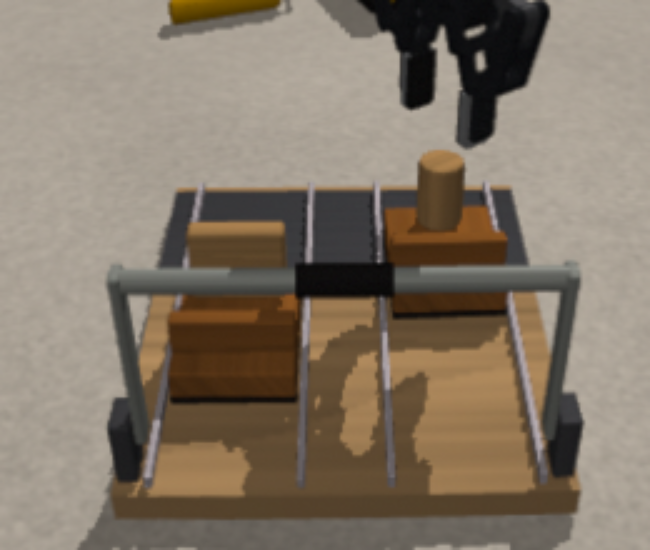

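The knob stands free at (441,190), the base is square in its lane, and the turned fingers straddle the knob. Descending and gripping again.

Request:
move_arm(
  deltas=[
    [[0,0.015,0,0],[0,0.03,0,0],[0,0.04,0,0],[0,0.05,0,0],[0,0.05,0,0]],
  ],
)

```text
time: 10.15
ee_pos: [0.6094, -0.0035, 0.0578]
tcp_rot: [-91.6, 0.7, -151.1]
wrist_force: [-1.0, -0.1, -0.3]
opening: 0.0481
```

Request:
move_arm(
  deltas=[
    [[0,0,0,0],[0,0,0,0],[0,0,0,0],[0,0,0,0],[0,0,0,0]],
  ],
  claw=0.02,
  newtons=25,
)

```text
time: 10.65
ee_pos: [0.6106, -0.0036, 0.0606]
tcp_rot: [-91.5, 0.9, -151.1]
wrist_force: [-2.0, 0.3, 1.6]
opening: 0.0291
```

Request:
move_arm(
  deltas=[
    [[-0.004,0,-0.006,0],[-0.009,0.0003,-0.0135,0],[-0.014,0.0005,-0.021,0],[-0.019,0.0008,-0.028,0],[-0.023,0.001,-0.034,0]],
  ],
)

```text
time: 11.15
ee_pos: [0.6143, 0.0382, 0.0605]
tcp_rot: [-91.5, 0.9, -151.1]
wrist_force: [-0.8, -3.0, 2.5]
opening: 0.0291
```

```bash
python3 - <<'E'
from h import *
o=get_obs();p=o['ee_pos'];d=p[:2]-[.5429,-.0657];print(np.round(o['q'],1),p,o['tcp_rot'],o['opening'],'jig',d@[-.0891,-.996],d@[.996,-.0891])
E
```

```text
[  2.8  13.8   1.2  77.3   1.7 153.8] [0.61429355 0.03818658 0.06048012] [ -91.50884424    0.85318157 -151.08812267] 0.02913074567430034 jig -0.10983220144438499 0.06185167792368107
```

Request:
move_arm(
  deltas=[
    [[0,0,0,0],[0,0,0,0],[0,0,0,0],[0,-0.02,0,0],[0,-0.05,0,0]],
  ],
  claw=0.05,
)

```text
time: 11.65
ee_pos: [0.6129, 0.0355, 0.1088]
tcp_rot: [-91.6, 0.7, -151.1]
wrist_force: [0.6, 0.5, 0.6]
opening: 0.05
```

Request:
move_arm(
  deltas=[
    [[0,-0.04,0,0],[-0.015,-0.06,-0.035,0],[-0.039,-0.06,-0.07,0],[-0.058,-0.06,-0.105,0],[-0.08,-0.06,-0.145,0]],
  ],
)

```text
time: 12.15
ee_pos: [0.6142, 0.2002, 0.1756]
tcp_rot: [-91.5, 0.9, -151.2]
wrist_force: [0.2, -0.1, -0.8]
opening: 0.05
```

Request:
move_arm(
  deltas=[
    [[-0.0,0,-0.04,0],[0.02,0,-0.08,0],[0.05,0,-0.1,0],[0.07,0,-0.12,0],[0.07,0,-0.12,0]],
  ],
)

```text
time: 12.65
ee_pos: [0.4923, 0.2714, 0.1783]
tcp_rot: [-91.6, 0.9, -151.0]
wrist_force: [0.7, 0.1, 0.7]
opening: 0.0499
```

```bash
python3 - <<'E'
from h import *
print(get_obs()['ee_pos'])
s=snap('side','side7');c=snap('top','top7');P=depthpts(c);z=P[...,2]
def jig(p): d=p[...,:2]-[.5429,-.0657];return np.stack([d@[-.0891,-.996],d@[.996,-.0891]],-1)
J=jig(P)
inb=(abs(J[...,0])<.145)&(abs(J[...,1])<.1)&(z>.078)&(z<.1)
for n,m in(('knob',inb&(J[...,1]>.03)&(J[...,0]<.08)),('obl',inb&(J[...,1]<-.03)&(J[...,0]<.08))):
    print(n,m.sum(),np.r_[J[m].mean(0),z[m].mean()] if m.any() else '')
    if m.any():print(J[m].min(0),J[m].max(0))
P0=depthpts(load('top0'));J0=jig(P0);m=(abs(J0[...,0])<.08)&(J0[...,1]<-.03)&(J0[...,1]>-.1)&(P0[...,2]>.078)&(P0[...,2]<.1);print('obl0',J0[m].mean(0))
b=(abs(J[...,1])<.09)&(z>.12)&(z<.17)&(J[...,0]>.06)&(J[...,0]<.17);print('bar',b.sum(),J[b].mean(0) if b.any() else '',np.median(z[b]) if b.any() else '')
cv2.imwrite('pics/v7.png',np.hstack([cv2.resize(s['color'][100:320,100:360],(400,338)),cv2.resize(c['color'][100:320,150:410],(400,338))]))
E
```

```text
[0.49233248 0.27142387 0.17827696]
knob 344 [-0.11115277  0.06085424  0.08586857]
[-0.12658957  0.04737447] [-0.097336    0.07552662]
obl 479 [ 0.00385632 -0.06199861  0.08631128]
[-0.00408028 -0.08953447] [ 0.01194749 -0.03376203]
obl0 [ 0.00386263 -0.06210173]
bar 1540 [ 0.12700461 -0.00192872] 0.14787941904204926
```

View pics/v7.png

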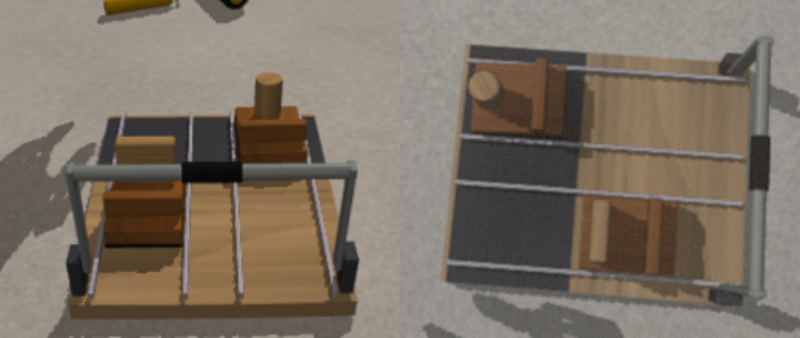

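Both views show the round block square and entirely on the dark plate, with its knob at (485,86) in the top crop. The bar is upright and the oblong block hasn't moved. Handing in.

```bash
python3 -c "
from workcell import job_done
print(job_done())"
```

```text
the job is handed in; nothing more can be done
None
```

I swung the bar upright, slid the round-knobbed block along its lane onto the steel plate and let go. I handed the job in at about 13 s; no verdict was reported.

**Problem on the way:** partway through the slide, joint 6 reached its 180° limit. The tool tilted by about 2° and stopped short. I released the knob, turned the hand back 30°, gripped again and finished the slide.

**Last checks, with the robot clear of everything:**
- **Bar:** measured at jig x = 127 mm, with its top surface about 148 mm up, so it is close to 1.57 rad.
- **Round block:** the knob is at jig (-111, +61) mm, inside the -126 to -90 mm band. By eye in the final pictures, the base is square in its lane and wholly on the plate. The top of the knob is at z = 86 mm, the same as at the start.
- **Oblong block:** moved less than 1 mm from where it began.

None of these checks failed. The only disagreement was about 1–2 mm between the knob's position from the arm (-110 mm) and from the camera (-111 mm).

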